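# Register a pump kit on its check pads

### The arm

A 7-joint arm with a two-finger parallel gripper is mounted at the origin on a cart in front of the work surface, level with it; the furniture and walls round the work are solid. World frame = base frame: x ahead of the robot, y to its left, z up, the work surface at z = 0. Lengths are in m, angles in rad, forces in N, time in s.
With the tool pointing down it reaches from about 0.4 to 0.875 m from the base axis. Payload 4.4 kg.
Tool frame: the origin (TCP) lies midway between the tips of the shut fingers; the grasp point (between the pads) lies 19 mm behind it; z points along the fingers, y is the line along which they close (so a half turn about z gives the same grasp; the last joint's range is limited). The gripper opens to 85 mm and grips with 20 to 120 N. Pads are 22 mm wide; open, the fingers measure 114 mm over their backs; the gripper's body (76 mm by 85 mm) begins 54 mm behind the grasp point. The pads swing forward as they close: fully open they stand 13 mm farther back than shut.
Start: joints at [-1.405, 0.628, 0.038, 1.517, -0.027, 0.996, -0.02], TCP at [0.149, 0.633, 0.231] pointing down, gripper open.
Joint ranges: [-3.06, 3.06], [-0.37, 2.12], [-1.25, 1.32], [0.18, 2.47], [-1.1, 4.24], [0.23, 1.98], [-2.94, 2.94]. Speed limits (rad/s): [2.57, 2.57, 3.14, 3.14, 3.14, 3.14, 3.14].

### API

Orientations are given as a unit quaternion [w, x, y, z].
In Python, from bench import arm, kin, cams, workorder, models gives the robot as it stands. Calls block until the motion is done:
- arm.move_pose(position, orientation): joint-space move of the TCP to a pose.
- arm.movel(position, rotation=None, velocity=0.15): straight line of the TCP; rotation=None keeps the orientation; velocity is the mean speed in m/s.
- arm.goto_joints(angles): joint-space move.
- arm.grip(opening, grip_force=None): opening from 0.0 (shut) to 1.0 (fully open); grip_force is the grip in N (None keeps the last); returns when the fingers have stopped.
- arm.hold(seconds).
- kin.inverse_kinematics(position, orientation): joint angles nearest the present ones, or None.
- arm.sense(): the state.
- cams.get_image(name): name is "side" or "top" or "wrist"; returns a dict with "img" (384x512x3 uint8, red, green, blue), "range_z" (384x512 float32, m along the optical axis (not along the pixel's ray), 0 where there is no reading), "K" (3x3 intrinsics, pixels), "R" (3x3) and "t" (3): a world point X has camera coordinates R X + t; the wrist camera has in their place "hand_eye" (4x4, takes a point from camera to tool coordinates, whose origin is the TCP and whose axes are the flange's). Camera axes: x right, y down, z forward; pixel columns grow to the right and rows downward; lengths in m; the calibration is good to about 2 mm. A picture is of the moment at which its call begins: read the wrist's pose just before it.
A pose or a line that the arm cannot do raises arm.MotionError and nothing moves.
- workorder.sign_off(): hands the job in, once; it reports no verdict.
Trained networks look in a picture, given as the dict that the camera call returned (one of the last four; its "shot" number tells which), for a name from the list of things; names that differ only in an ending like _2 or _b are one class to them, and where a whole thing is asked for, a point or a joint stands for the part that bears it (a point fixed in the world has none). Each returns a list of dicts, best first, with "score" (0 to 1); they miss things now and then, are a little off and sometimes report something else, mostly with a low value. They report only what shows in the picture. A call takes as long as a camera call.
- models.silhouettes(picture, target): "pixels" (384x512 bool, what is visible of it) and "xy" ([column, row] in pixels, amid what is visible of it).
The state is a dict: "clock": time; "qpos": joint angles; "dq": joint speeds; "joint_efforts": joint torques, N m; "tcp_pos": TCP position; "eef_rot": TCP orientation; "wrist_force": force on the tool from outside, world axes, zero at the start; "ft_torque": the same for the moment, N m; "opening": opening from 0.0 (shut) to 1.0 (fully open).
Only numpy, scipy, OpenCV 4.12 (cv2) and the standard library are available. Lean on these libraries where they do the work, as an engineer would, in place of code of your own. Each camera call takes 0.05 s, during which the arm holds its last target. There are 200 camera calls.

### The job

Register the pump kit: with your fingertips press lightly down on the top of the capped pump, then on the rubber seal cup, then on the cap nut, each where it stands on its sprung pad, so that the pad clearly dips without being pushed to its stop and comes back up before you go to the next. Then press the green button fully in to log the kit, and let go. Do not pick up, shift or tip the parts, and leave the other things on the bench alone.

Things in the scene. Friction and masses are not known exactly. Their poses are not given: they have to be found in the camera images.
- pump_top (a point): centre of the upper end of the capped pump, level with its top surface; z up. It stands loose on its own check pad: black assembled pump standing upright, 81 mm across at its foot, 197 mm tall, 0.13 to 0.24 kg; its top end is a ribbed cap nut 72 mm across. The round hole in the middle is about 20 mm wide; closed fingertips straddle it, or press on the rim
- pad_pump_plate (a joint): dip of the pad under the capped pump, m: 0 up, 0.012 at its stop. A sprung white round plate 90 mm across, top 42 mm above the bench, on a fixed grey 112 mm square base 24 mm high. Moves straight down, returns by itself, damped (60 N s/m); starts at 3 N (part's weight included), 10 N at the stop. Registers at 3 mm; press about half way (6 mm)
- seal_top (a point): centre of the upper end of the rubber seal, level with its top surface; z up. It stands loose on its own check pad: black rubber seal cup, 69 mm across and 30 mm tall, 0.02 to 0.05 kg, its closed side up. The top is solid all over
- pad_seal_plate (a joint): dip of the pad under the rubber seal, m: 0 up, 0.012 at its stop. A sprung white round plate 90 mm across, top 42 mm above the bench, on a fixed grey 112 mm square base 24 mm high. Moves straight down, returns by itself, damped (60 N s/m); starts at 3 N (part's weight included), 10 N at the stop. Registers at 3 mm; press about half way (6 mm)
- nut_top (a point): centre of the upper end of the cap nut, level with its top surface; z up. It stands loose on its own check pad: black ribbed cap nut, 57 mm across and 34 mm tall, 0.03 to 0.065 kg. The round hole in the middle is about 20 mm wide; closed fingertips straddle it, or press on the rim
- pad_nut_plate (a joint): dip of the pad under the cap nut, m: 0 up, 0.012 at its stop. A sprung white round plate 90 mm across, top 42 mm above the bench, on a fixed grey 112 mm square base 24 mm high. Moves straight down, returns by itself, damped (60 N s/m); starts at 3 N (part's weight included), 10 N at the stop. Registers at 3 mm; press about half way (6 mm)
- confirm_top (a point): centre of the top of the green push button, 36 mm across, which stands up from the middle of a yellow 90 mm square console fixed to the bench; pressed straight down. z points up
- confirm (a joint): travel of the green button, m: 0 out, 0.006 fully in (about 5 N), springs back; counts as pressed from 0.004
- spare_nut: bystander: a second black cap nut, 57 mm across, 34 mm tall, lying on the bare bench; origin under its centre
- spare_seal: bystander: a black rubber seal ring, 69 mm across, 29 mm tall, lying on the bare bench; origin under its centre
- pen: bystander: blue and white marker pen, 135 mm long, lying on the bench; origin under its middle
- tape: bystander: roll of black tape, 62 mm across, 19 mm tall, lying on the bench; origin under its centre

How it is judged:
By the outcome, as a careful person would: the job done as asked, in the order asked, and still so for the second after the job is handed in, with the robot touching nothing.
It also fails if it takes over 61 s, if anything falls off the work surface, if the arm or the gripper's body presses on something with over 40 N, if the wrist force passes 120 N, or if a joint passes its speed limit or range.

## Working session

There is one attempt and no reset: what is moved stays moved. The work goes in short steps, each a Python script; the robot and the scene stay as the last script left them, time stands still between calls to the robot, and variables do not carry over. Pictures are saved under pics/ and viewed, on a budget of 10 in all, crops included, one or two more only if the job needs it, and the job is handed in when it is done.

```bash
mkdir -p pics; ls; python3 - <<'E'
from bench import arm,cams,models
import cv2,numpy as np
s=arm.sense();print(s['clock'],s['tcp_pos'],s['eef_rot'],s['opening'],s['wrist_force'])
ims=[]
for n in ['top','side']:
    p=cams.get_image(n);ims.append(p['img'])
    np.savez('pics/%s.npz'%n,**{k:p[k] for k in ['img','range_z','K','R','t']})
    cv2.imwrite(f'pics/{n}.png',p['img'][:,:,::-1])
    for tg in ['pump_top','seal_top','nut_top','confirm_top','confirm','spare_nut','spare_seal']:
        for d in models.silhouettes(p,tg)[:4]:
            m=d['pixels']&(p['range_z']>0)
            v,u=np.nonzero(m);z=p['range_z'][m]
            X=np.c_[(u-p['K'][0,2])*z/p['K'][0,0],(v-p['K'][1,2])*z/p['K'][1,1],z]
            W=(X-p['t'])@p['R']
            zt=np.percentile(W[:,2],95) if len(W) else 0
            T=W[abs(W[:,2]-zt)<.006]
            print(n,tg,round(d['score'],2),np.round(d['xy']),len(W),'ztop',round(zt,3),'ctr',np.round((T.min(0)+T.max(0))/2,3),'size',np.round(np.ptp(T,axis=0),3))
E
```

```text
pics
0.0 [0.14913744 0.63203819 0.23038883] [-1.11266302e-04  1.15639208e-01  9.93290842e-01 -9.30156884e-04] 0.9984446138518074 [-0.19502778 -0.52979632  0.4267272 ]
top pump_top 0.79 [229. 212.] 928 ztop 0.24 ctr [0.52  0.128 0.239] size [0.059 0.058 0.01 ]
top pump_top 0.65 [219. 222.] 2 ztop 0.043 ctr [0.498 0.164 0.042] size [0.002 0.    0.003]
top seal_top 0.9 [152. 219.] 512 ztop 0.076 ctr [0.497 0.352 0.074] size [0.067 0.066 0.009]
top nut_top 0.66 [374. 218.] 313 ztop 0.079 ctr [ 0.514 -0.263  0.077] size [0.047 0.047 0.009]
top nut_top 0.48 [162. 230.] 240 ztop 0.047 ctr [0.496 0.351 0.046] size [0.086 0.084 0.01 ]
top confirm_top 0.46 [297. 197.] 131 ztop 0.077 ctr [ 0.579 -0.048  0.075] size [0.032 0.031 0.008]
top confirm 0.54 [299. 195.] 130 ztop 0.077 ctr [ 0.579 -0.048  0.075] size [0.032 0.031 0.008]
top spare_nut 0.75 [327. 167.] 233 ztop 0.037 ctr [ 0.687 -0.137  0.035] size [0.043 0.044 0.008]
top spare_seal 0.81 [211. 158.] 438 ztop 0.029 ctr [0.691 0.2   0.029] size [0.065 0.065 0.01 ]
side pump_top 0.72 [268. 234.] 2635 ztop 0.238 ctr [0.52  0.131 0.237] size [0.059 0.056 0.008]
side seal_top 0.66 [226. 344.] 1337 ztop 0.073 ctr [0.497 0.352 0.071] size [0.067 0.069 0.007]
side nut_top 0.66 [327. 188.] 213 ztop 0.076 ctr [ 0.514 -0.257  0.074] size [0.045 0.042 0.007]
side confirm_top 0.72 [324. 200.] 187 ztop 0.044 ctr [ 0.517 -0.253  0.041] size [0.088 0.072 0.006]
side spare_nut 0.2 [228. 343.] 1339 ztop 0.073 ctr [0.498 0.352 0.071] size [0.069 0.069 0.007]
side spare_seal 0.62 [191. 272.] 655 ztop 0.029 ctr [0.694 0.199 0.027] size [0.066 0.066 0.008]
```

View pics/top.png

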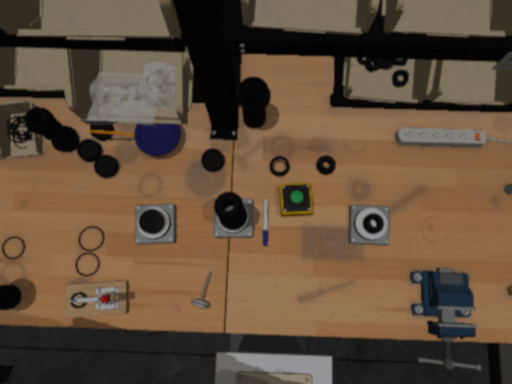

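View pics/side.png

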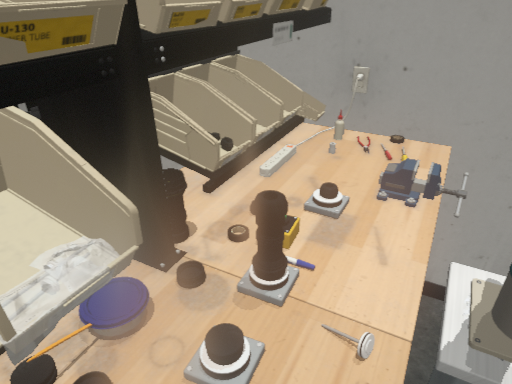

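The top view shows the seal at (152,219), pump (229,212), button (297,197) and nut (374,218). The side view agrees. The networks' positions match both views, so I'll start with the pump.

```bash
cat > h.py <<'E'
from bench import arm,kin,cams,models
import numpy as np
Q=[0,0,1,0]
def fz(n=3):
    f=[]
    for _ in range(n):
        f.append(arm.sense()['wrist_force'][2]); arm.hold(.02)
    return np.mean(f)
def press(x,y,ztop,dip,fmax,thr=1.0,above=.012):
    """lower to contact, push dip further, return up; prints the log"""
    arm.movel([x,y,ztop+above],velocity=.12); arm.hold(.25)
    f0=fz(5); z=ztop+above; log=[]
    while z>ztop-.008:
        z-=.0015; arm.movel([x,y,z],velocity=.03); f=fz(2)-f0
        log.append((round(z-ztop,4),round(f,1)))
        if f>thr: break
    else: print('no contact',log); arm.movel([x,y,ztop+.03]); return False
    zc=z; s=arm.sense(); print('contact',log[-4:],'tcp',np.round(s['tcp_pos'],4))
    while z>zc-dip+1e-6:
        z-=.001; arm.movel([x,y,z],velocity=.02); f=fz(2)-f0
        print(round(zc-z,4),round(f,2),round(arm.sense()['tcp_pos'][2],4))
        if f>fmax: break
    arm.hold(.15); print('end f',round(fz()-f0,2))
    arm.movel([x,y,ztop+.004],velocity=.02); arm.hold(.3); print('released f',round(fz()-f0,2))
    arm.movel([x,y,ztop+.04],velocity=.12); print('clock',arm.sense()['clock']); return True
E
python3 - <<'E'
from h import *
print(arm.sense()['clock'])
arm.grip(0.0)
p=arm.sense()['tcp_pos']; arm.movel([p[0],p[1],.33],velocity=.25)
arm.move_pose([.52,.13,.28],Q); s=arm.sense();print(s['clock'],s['tcp_pos'],s['qpos'])
press(.52,.13,.239,.0055,8)
E
```

```text
0.8
4.35 [0.51989427 0.13119764 0.27994527] [-0.45652121  0.41659152  0.22645292  1.77724278 -0.11178187  0.96011052
  1.38795717]
contact [(-0.0045, np.float64(0.2)), (-0.006, np.float64(-0.6)), (-0.0075, np.float64(1.0)), (-0.009, np.float64(1.4))] tcp [0.5201 0.13   0.2301]
0.001 1.22 0.229
0.002 2.85 0.228
0.003 3.53 0.227
0.004 3.73 0.226
0.005 4.25 0.2251
0.006 5.17 0.2241
end f 5.11
released f 0.48
clock 12.8417
```

```bash
python3 - <<'E'
from h import *
import cv2
s=arm.sense();print(s['opening'],s['tcp_pos'],s['wrist_force'])
p=cams.get_image('side');w=cams.get_image('wrist')
cv2.imwrite('pics/b.png',np.hstack([cv2.resize(p['img'][140:380,130:370],(384,384)),cv2.resize(w['img'],(400,384))])[:,:,::-1])
d=models.silhouettes(p,'pump_top')[0]
m=d['pixels']&(p['range_z']>0);v,u=np.nonzero(m);z=p['range_z'][m]
W=(np.c_[(u-p['K'][0,2])*z/p['K'][0,0],(v-p['K'][1,2])*z/p['K'][1,1],z]-p['t'])@p['R']
print(d['score'],len(W),np.percentile(W[:,2],[50,90,95,99]));T=W[(W[:,2]>.225)&(W[:,2]<.245)];print((T.min(0)+T.max(0))/2,np.ptp(T,axis=0))
o=np.load('pics/side.npz');print('img diff rows pad', [float(np.abs(o['img'][a:b,235:300].astype(int)-p['img'][a:b,235:300]).mean()) for a,b in ((215,240),(240,270),(270,300))])
E
```

```text
0.0020587795943456666 [0.5199431  0.13002824 0.27897806] [-0.09311499 -0.5814952  -0.36632152]
0.9 2569 [0.15586136 0.23539537 0.23836153 0.23960927]
[0.51887151 0.1334511  0.23281069] [0.0622935  0.05541786 0.01559009]
img diff rows pad [3.348307692307692, 9.557948717948719, 3.345811965811966]
```

View pics/b.png

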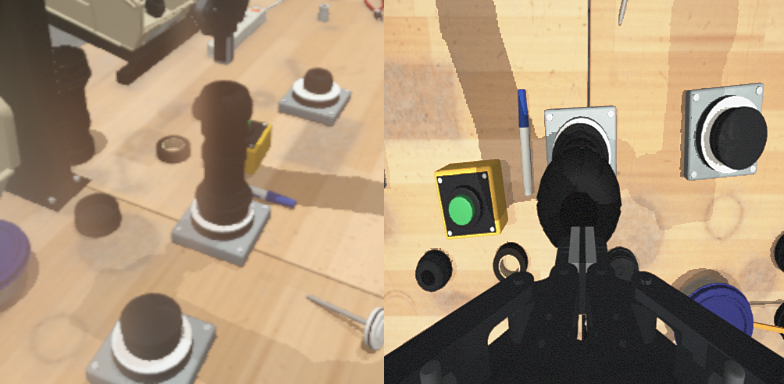

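Side view (left half of the picture): the pump is upright and centred on its pad, so nothing shifted. Contact came about 8 mm lower than expected. I'll repeat the pump press briefly and measure the dip with the side camera.

```bash
cat >> h.py <<'E'
import cv2
def shift(a,b,X,half=(26,14)):
    """pixel shift b-a of the patch around world point X, as dip in m"""
    pr=lambda P:(lambda c:(a['K']@c)[:2]/c[2])(a['R']@np.array(P)+a['t'])
    c=pr(X); d=pr(np.array(X)-[0,0,.01])-c
    u,v=np.round(c).astype(int); w,h=half
    g=lambda p:cv2.cvtColor(p['img'],cv2.COLOR_RGB2GRAY)
    A=g(a)[v-h:v+h,u-w:u+w].astype(np.float32); G=g(b).astype(np.float32)
    big=lambda P:cv2.resize(P,None,fx=8,fy=8,interpolation=cv2.INTER_CUBIC)
    m=6; B=big(G[v-h-m:v+h+m,u-w-m:u+w+m]); r=cv2.matchTemplate(B,big(A),cv2.TM_CCOEFF_NORMED)
    _,s,_,l=cv2.minMaxLoc(r); sh=np.array(l)/8-m
    return 'score %.2f px %s px/10mm %s dip %.1f mm'%(s,sh,np.round(d,1),10*sh@d/(d@d))
E
python3 - <<'E'
from h import *
x,y=.52,.13
a=cams.get_image('side')
arm.movel([x,y,.242],velocity=.12);arm.hold(.3);f0=fz(8)
for z in [.239,.2365,.234,.232,.230,.228,.226,.224]:
    arm.movel([x,y,z],velocity=.03);arm.hold(.1);print(z,round(fz(4)-f0,2))
b=cams.get_image('side');F=arm.sense()
print(F['wrist_force'],F['ft_torque'])
for X in ([.52,.13,.045],[.52,.13,.06],[.52,.13,.1],[.52,.13,.16]):print(X,shift(a,b,X))
cv2.imwrite('pics/c.png',np.hstack([cv2.resize(p['img'][170:310,220:340],None,fx=3.3,fy=4) for p in (a,b)])[:,:,::-1])
print(arm.sense()['clock'])
E
```

```text
0.239 0.08
0.2365 -0.02
0.234 -0.44
0.232 0.54
0.23 1.68
0.228 2.93
0.226 3.78
0.224 5.23
[-0.17582836  0.80053236  5.38528931] [ 0.02592667  0.00517972 -0.00671975]
[0.52, 0.13, 0.045] score 0.96 px [-0.125  2.625] px/10mm [-0.   3.3] dip 7.9 mm
[0.52, 0.13, 0.06] score 0.98 px [0.    2.375] px/10mm [-0.   3.4] dip 7.0 mm
[0.52, 0.13, 0.1] score 0.98 px [-0.25  1.  ] px/10mm [-0.   3.6] dip 2.8 mm
[0.52, 0.13, 0.16] score 0.98 px [-0.125  0.125] px/10mm [-0.   3.8] dip 0.3 mm
17.3167
```

View pics/c.png

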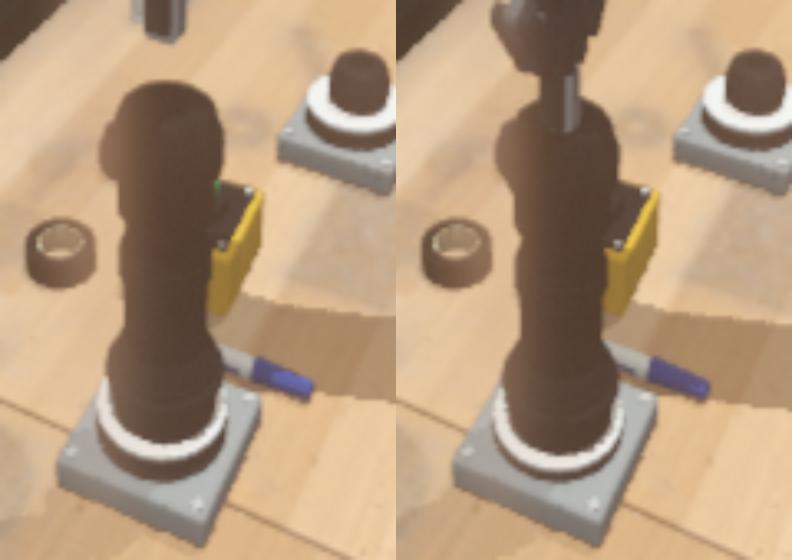

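The picture pair shows the plate lower with the pump pressed. Template matching at the foot gives about 7 mm, at 5 N, so it is short of the stop. Release, then the seal.

```bash
python3 - <<'E'
from h import *
arm.movel([.52,.13,.243],velocity=.025);arm.hold(.3)
arm.movel([.52,.13,.275],velocity=.15)
arm.movel([.497,.352,.26],velocity=.25)
arm.movel([.497,.352,.10],velocity=.2)
c=cams.get_image('side')
press(.497,.352,.072,.0055,8,thr=1.2,above=.006)
b=cams.get_image('side')
print('back up',shift(c,b,[.497,.352,.05]))
E
```

```text
contact [(0.0045, np.float64(-0.2)), (0.003, np.float64(-0.5)), (0.0015, np.float64(-0.2)), (0.0, np.float64(1.3))] tcp [0.4972 0.3521 0.0722]
0.001 2.79 0.0712
0.002 3.69 0.0701
0.003 3.29 0.0691
0.004 4.4 0.0681
0.005 4.83 0.0671
0.006 5.23 0.0662
end f 5.3
released f 0.12
clock 26.0833
back up score 0.99 px [0.125 0.   ] px/10mm [0.3 3.6] dip 0.0 mm
```

```bash
python3 - <<'E'
from h import *
arm.movel([.497,.352,.285],velocity=.25)
arm.movel([.514,-.26,.285],velocity=.3)
arm.movel([.514,-.26,.11],velocity=.25)
print(arm.sense()['clock'])
c=cams.get_image('top')
press(.514,-.26,.076,.006,8,thr=1.2,above=.006)
b=cams.get_image('side');t=cams.get_image('top')
cv2.imwrite('pics/d.png',np.hstack([t['img'][150:260,120:420],b['img'][150:260,200:400]])[:,:,::-1])
for p,n in ((t,'top'),(b,'side')):
    for d in models.silhouettes(p,'confirm')[:2]:
        m=d['pixels']&(p['range_z']>0);v,u=np.nonzero(m);z=p['range_z'][m]
        W=(np.c_[(u-p['K'][0,2])*z/p['K'][0,0],(v-p['K'][1,2])*z/p['K'][1,1],z]-p['t'])@p['R']
        T=W[W[:,2]>np.percentile(W[:,2],95)-.006]
        print(n,d['score'],np.percentile(W[:,2],[50,80,95]),T.mean(0))
E
```

```text
30.0167
contact [(0.003, np.float64(-0.2)), (0.0015, np.float64(-0.5)), (0.0, np.float64(0.8)), (-0.0015, np.float64(2.2))] tcp [ 0.5142 -0.2601  0.0747]
0.001 2.99 0.0736
0.002 3.47 0.0725
0.003 3.91 0.0716
0.004 4.4 0.0706
0.005 5.27 0.0696
0.006 5.17 0.0687
end f 5.64
released f -0.34
clock 35.625
top 0.69 [0.07333667 0.07504877 0.07737752] [ 0.57807966 -0.04803974  0.07407632]
side 0.28 [0.04203742 0.04285252 0.04366002] [0.51702702 0.15338898 0.04204616]
```

View pics/d.png

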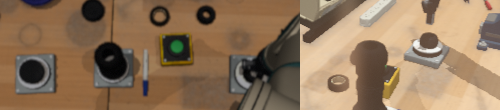

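The nut is still in place on its pad and all three parts stand as before. Now the green button at (0.5785, -0.048).

```bash
python3 - <<'E'
from h import *
arm.movel([.5785,-.048,.12],velocity=.2)
press(.5785,-.048,.0745,.012,9,thr=1.2,above=.006)
p=arm.sense()['tcp_pos'];arm.movel([p[0],p[1],.25],velocity=.2)
t=cams.get_image('top');b=cams.get_image('side')
o=np.load('pics/side.npz')
for X in ([.52,.13,.05],[.497,.352,.05],[.514,-.26,.05],[.69,.2,.02],[.515,.03,.01]):print(X,shift(o,b,X))
cv2.imwrite('pics/e.png',np.hstack([t['img'][130:260,120:420],b['img'][170:300,200:400]])[:,:,::-1])
print(arm.sense()['clock'])
E
```

```text
contact [(0.003, np.float64(0.4)), (0.0015, np.float64(-0.2)), (0.0, np.float64(-0.0)), (-0.0015, np.float64(1.4))] tcp [ 0.5788 -0.048   0.0732]
0.001 2.08 0.0721
0.002 2.08 0.0711
0.003 3.16 0.0701
0.004 4.3 0.0691
0.005 4.87 0.0681
0.006 8.41 0.0676
0.007 15.25 0.0674
end f 15.07
released f -0.37
clock 43.075
[0.52, 0.13, 0.05] score 1.00 px [0. 0.] px/10mm [-0.   3.3] dip 0.0 mm
[0.497, 0.352, 0.05] score 1.00 px [0.125 0.   ] px/10mm [0.3 3.6] dip 0.0 mm
[0.514, -0.26, 0.05] score 1.00 px [0. 0.] px/10mm [-0.3  2.8] dip 0.0 mm
[0.69, 0.2, 0.02] score 0.99 px [0. 0.] px/10mm [0.4 3.2] dip 0.0 mm
[0.515, 0.03, 0.01] score 1.00 px [0. 0.] px/10mm [-0.1  3.1] dip 0.0 mm
44.0
```

View pics/e.png

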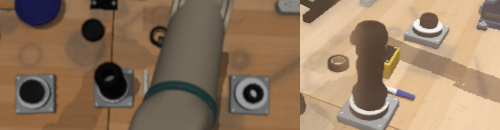

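The side view shows all the parts unmoved. The button reached its stop, with the force rising sharply, and was then released.

```bash
python3 -c "
from bench import workorder,arm
print(workorder.sign_off(),arm.sense()['clock'])"
```

```text
the job is handed in; nothing more can be done
the job is handed in; nothing more can be done
```

I pressed the pump, the seal cup and the cap nut in that order with shut fingertips, then pressed the green button fully in and let go. I handed the job in at about 44 s on the robot's clock, with the arm clear of everything.

| Press | Final force | Travel | How the travel was measured |
|---|---|---|---|
| Pump | 5.1–5.2 N | about 7 mm | side camera, plate edge |
| Seal cup | 5.3 N | about 5–6 mm | fingertip position |
| Cap nut | 5.6 N | about 6–7 mm | fingertip position |
| Green button | 15 N | to its stop | sharp force rise after about 6 mm |

- **Pads:** none reached its stop. After each press the force fell back to about zero; for the pump I read that only after its first press. The final side picture shows the three pads and parts and the two bystander spots I compared (by the spare seal ring and the pen) exactly as at the start. I did not compare the spare nut or the tape.
- **Pump pressed twice:** fingertip contact on the pump came about 8 mm lower than its stated height. I did not find out why. I repeated the pump press before going on to the seal, to measure the dip by camera. Matching at the foot gave 7–8 mm. Matching higher up the shaft gave less (0.3–2.8 mm), and I disregarded that because the shaft has few features to match.
- **Seal and nut dips:** these rest on force and fingertip position only, not on a camera check.

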